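Stop, isolate and slacken the edge sander

ROBOT

A 7-joint arm with a two-finger parallel gripper is mounted at the origin on the work surface. World frame = base frame: x ahead of the robot, y to its left, z up, the work surface at z = 0. Lengths are in mm, angles in rad, forces in N, time in s.
With the tool pointing down it reaches from about 400 to 850 mm from the base axis. Payload 4.5 kg.
Tool frame: the origin (TCP) lies between the finger pads; the fingertips stand 25 mm ahead of it and the grasp point (between the pads) lies 6 mm ahead of it; z points along the fingers, y is the line along which they close (so a half turn about z gives the same grasp; the last joint's range is limited). The gripper opens to 88 mm and grips with 3 to 60 N. Pads are 18 mm wide; open, the fingers measure 123 mm over their backs; the gripper's body (75 mm by 187 mm) begins 45 mm behind the grasp point.
Start: joints at [-1.208, 0.689, -0.195, 1.565, 0.157, 0.902, -0.215], TCP at [201.798, 591.548, 263.743] pointing down, gripper open.
Joint ranges: [-3.01, 3.01], [-0.46, 2.08], [-1.47, 1.51], [0.13, 2.56], [-1, 4.14], [0.04, 2.09], [-2.66, 2.66]. Speed limits (rad/s): [2.57, 2.57, 3.14, 3.14, 3.14, 3.14, 3.14].

INTERFACE

Orientations are given as a unit quaternion [x, y, z, w].
In Python, from cell import monitor, viewer, bot gives the robot as it stands. The module is installed in compiled form; this text tells all that it offers.
- The arm moves only by the shell command python3 -m pendant 'ROWS'. ROWS is JSON, a list of rows, each an object with "turn": the turn, a rotation vector about the tool's x, y, z in degrees, a list of three; "linear": the shift along the tool's x, y, z in mm, a list of three; "gripper": the finger opening in mm, from 0 to 88.1. In form: [{"turn": [ax, ay, az], "linear": [dx, dy, dz], "gripper": gripper}, ...]. A call has 1 to 12 rows; each row shifts and turns the commanded pose from where the row before left it, along the tool's axes as they then stand; what a row does not reach is not made up. A row lasts 1/10 s, in which the tool goes at most 50 mm and 8.59 degrees, less where a joint would pass 70% of its speed; a pose out of reach is approached as far as the arm can. A call with a gripper value outside its range is refused whole. The fingers move at their own pace and stop on an object; the grip force is fixed at half the most. Time passes only in rows, so rows that do not move let the fingers close. It gives the time, the measured TCP pose, the force, the opening and the grip force at its end, in the units of the state.
- monitor.state(): the state, without advancing time (a new reading comes with each control period).
- viewer.read_camera(name): name is "scene" or "side" or "wrist"; returns a dict with "frame" (400x640x3 uint8, red, green, blue), "range_z" (400x640 float32, mm along the optical axis (not along the pixel's ray), 0 where there is no reading), "vertical_fov" (degrees; the focal length in pixels is half the picture's height over the tangent of half this angle, whatever the lens; pixels are square), "cx", "cy" (the principal point, pixels), "eye" and "orientation" of the camera in the world. Camera axes: x right, y up, looking along -z (the intrinsics and any distortion apply to the point x, -y, -z); pixel columns grow to the right and rows downward; lengths in mm; the calibration is good to about 2 mm. A picture is of the moment at which its call begins.
- bot.close_job(): hands the job in; it is judged then, once.
The state is a dict: "t": time; "joints": joint angles; "dq": joint speeds; "joint_efforts": joint torques, N m; "eef_pos": TCP position; "orientation": TCP orientation; "wrist_force": force on the tool from outside, world axes, zero at the start; "moment": the same for the moment, N m; "grip_width": finger opening in mm; "grasp_force": force on a finger pad.
Only numpy, scipy, OpenCV 4.12 (cv2) and the standard library are available. Lean on these libraries where they do the work, as an engineer would, in place of code of your own. Each camera call takes 0.05 s, during which the arm holds its last target. There are 200 camera calls.

TASK

The small edge sander on the bench is about to get a new belt. Press its mushroom stop button fully down, then turn the isolator knob on the other box clockwise all the way to its stop, and then push the sander's sprung tensioner arm back by its upright post, past the ratchet click and a good bit further, so that your push and not the pawl carries the spring. Finish while still holding the arm back there, and leave the mug, the rivet tub and the hand riveter where they are.

Things in the scene. Friction and masses are not known exactly. Their poses are not given: they have to be found in the camera images.
- sander: Edge sander, fixed: grey base plate 260 x 380 x 30 mm (x, y, z), origin at the centre of its underside on the bench; yaw up to 0.35 either way. In its frame, mm: green motor case at x 15..115, y 45..175, 110 high; rubber drive drum, 60 across, at x -40, y 110, 128 high; steel platen 10 x 85 at x -58, y 20, 118 high (heights above the bench). The tensioner is at the -y end.
- tension_pivot (a point): Vertical pivot axis of the tensioner arm, at x 10, y -80 mm of the sander's frame, 47 mm above the bench. With the arm at rest the post is at x -122, y -128 mm of that frame, halfway (0.35 rad) at x -130, y -80. A spring drives the arm back to rest: about 5 N at the post at rest, 9 N at 0.5 rad, 12 N at the end stop.
- tension_post: Upright round steel post on the free end of the tensioner arm, 18 mm across, 82 mm tall; origin at its foot on its axis, 54 mm above the bench, 140 mm from the pivot axis. Moves with the arm; it is a sleeve that turns freely on its own axis; z up. An aluminium idler drum (50 mm across, top 120 mm above the bench) stands on the arm midway, 70 mm from post and pivot.
- post_top (a point): Centre of the top of that post, 136 mm above the bench. Free all round: nothing but the idler drum is within 45 mm of it through its whole swing.
- tensioner (a joint): Arm angle, rad: 0 at rest, end stop 0.70; grows clockwise seen from above, the post going round the pivot to the sander's +y side. A tooth on the arm's round tail lifts the pawl from about 0.13 to 0.36 (up to 3 N more at the post); the pawl clicks in behind it at about 0.44. If let go then, the arm falls back on the pawl and stays at about 0.43. To be held at 0.48 or more.
- pawl (a joint): Travel of the spring-loaded pawl slider (brass and steel, between two dark guides on the sander, on the far side of the pivot from the post), m: 0 fully in, grows to about 0.0065 as the tooth passes, then snaps back to 0 at the click. Not to be touched.
- stop_box: Grey control box 80 x 80 mm, top 61 mm above the bench, fixed, with the mushroom stop button centred on its top; origin at the centre of its underside. The stop box and the isolator box stand on the robot's right, one nearer and one farther, either way round.
- stop_top (a point): Top centre of the round black mushroom button (head 42 mm across, slightly domed, top 99 mm above the bench when up; collar below it 34 mm across). Moves with the button.
- stop (a joint): Travel of the mushroom button, m: 0 up, 0.008 fully down. It springs back by itself; 3 N starts it, 7 N holds it fully down. Counts as pressed beyond 0.006.
- isolator_box: Same grey box, top 61 mm above the bench, fixed, with the isolator knob centred on its top; origin at the centre of its underside.
- isolator_grip (a point): Point on the isolator knob's vertical axis at mid-grip, 98 mm above the bench. The black knob has a bar grip 42 mm long, 14 mm wide and 32 mm high (top 105 mm above the bench) on a 44 mm disc; this frame turns with the knob: its x axis lies along the bar, z up.
- isolator (a joint): Turn of the isolator knob, rad, growing clockwise seen from above; it starts at 0 to 0.2 and its stop is at 1.35. It stays where it is left (0.06 N m friction). Counts as turned beyond 1.2.
- mug: Bystander: blue mug, 80 mm across, 95 mm high, right of the sander's far end; origin at the centre of its underside.
- rivet_tub: Bystander: white open tub 120 x 170 x 50 mm, near the robot on its left; origin at the centre of its underside.
- riveter: Bystander: hand riveter lying on the bench to the right of the nearer control box, about 200 mm long, 24 mm high, its two handles towards -x of its frame; origin under its head.
Things that resemble listed ones, but are neither listed nor needed, are in the scene too. What is shaped like the stop_box but yellow is not meant.

How it is judged (in metres and radians):
On the way, in this order (a step that is already met when the one before it is completed fails the run):
1. the mushroom stop button is pressed down (6 of its 8 mm) (value of joint stop above 0.006 m), for 0.05 s.
2. the isolator knob is turned clockwise to its stop (beyond 1.2 rad) (value of joint isolator above 1.2 rad), for 0.2 s.
3. the tensioner arm is past its click, the pawl snapped in behind the tooth (value of joint tensioner above 0.39 rad and value of joint pawl below 0.002 m), for 0.1 s.
At the end, for the whole second after the job is handed in: The fingers still hold the tensioner arm back by its post with more than 3 N, at rest (under 0.1 rad/s), at 0.48 rad or more, so clear of the pawl, which is in behind the tooth (under 2 mm of travel); the isolator is still turned beyond 1.2 rad (value of joint tensioner above 0.48 rad and value of joint pawl below 0.002 m and contact force between the fingers and tension_post above 3 N and velocity of joint tensioner between -0.1 and 0.1 rad/s and value of joint isolator above 1.2 rad); the arm keeps its last pose, push and grip.
It fails at once if the mug, the rivet tub or the hand riveter is shifted by more than 30 mm (distance of any of mug, rivet_tub, riveter from where it was at the start of the episode above 0.03 m).
It also fails if it takes over 58 s, if anything falls off the work surface, if the arm or the gripper's body presses on something with over 40 N, if the wrist force passes 120 N, or if a joint passes its speed limit or range.

## Working session

There is one attempt and no reset: what is moved stays moved. The work goes in short steps, Python scripts to look and compute and a shell command to move; the robot and the scene stay as the last step left them, time stands still between calls to the robot, and variables do not carry over. Pictures are saved under pics/ and viewed, at most 10 in all, crops included, and the job is handed in when it is done.

```bash
mkdir -p pics
cat > h.py <<'E'
import numpy as np, cv2
from scipy.spatial.transform import Rotation as R
from cell import monitor, viewer, bot
def cam(n,save=None):
    d=viewer.read_camera(n)
    if save: cv2.imwrite('pics/'+save,d['frame'][:,:,::-1])
    np.savez('last_'+n+'.npz',**{k:np.array(v) for k,v in d.items()})
    return d
def world(d):
    H,W=d['range_z'].shape; f=H/2/np.tan(np.radians(d['vertical_fov'])/2)
    v,u=np.mgrid[:H,:W]; z=d['range_z']
    p=np.stack([(u-d['cx'])/f*z,-(v-d['cy'])/f*z,-z],-1)
    return p@R.from_quat(d['orientation']).as_matrix().T+np.array(d['eye'])
E
python3 - <<'E'
from h import *
a=cam('scene','s1.png'); b=cam('side','d1.png')
for d in(a,b): print({k:v for k,v in d.items() if k not in('frame','range_z')}, (d['range_z']>0).mean())
s=monitor.state(); print(s)
E
```

```text
{'vertical_fov': 52.7916161505336, 'cx': 322.38891244974593, 'cy': 192.63147031415238, 'eye': array([ 971.50628146,  405.05636356, 1073.8811919 ]), 'orientation': array([0.10714089, 0.25665537, 0.87480943, 0.39668288])} 0.996046875
{'vertical_fov': 53.084106007510535, 'cx': 326.609226430914, 'cy': 197.9147226830446, 'eye': array([-273.89864958,  727.34867675,  951.39433128]), 'orientation': array([-0.1734047 ,  0.41371177,  0.81642712, -0.36362087])} 0.9959140625
{'t': 0.1, 'joints': array([-1.20820245,  0.68988747, -0.19454718,  1.56622899,  0.15727791,
        0.90251902, -0.21508176]), 'dq': array([ 0.00167145, -0.00192073, -0.00166339, -0.0022781 , -0.00031581,
       -0.00114451,  0.00025662]), 'joint_efforts': array([-2.60053326e-03, -5.28507793e+01, -1.27128571e+00, -1.53837955e+01,
       -5.25306934e-02,  2.00238384e-03,  3.70522514e-05]), 'eef_pos': array([201.66384609, 591.01254194, 263.00172423]), 'orientation': array([ 1.63607850e-01,  9.86525108e-01, -8.21464790e-04, -9.05693877e-05]), 'wrist_force': array([-0.36080283, -1.50200033, -0.51680931]), 'moment': array([ 0.01025803, -0.01009345,  0.01252254]), 'grasp_force': 0.0, 'grip_width': 88.04968721223744}
```

View pics/s1.png

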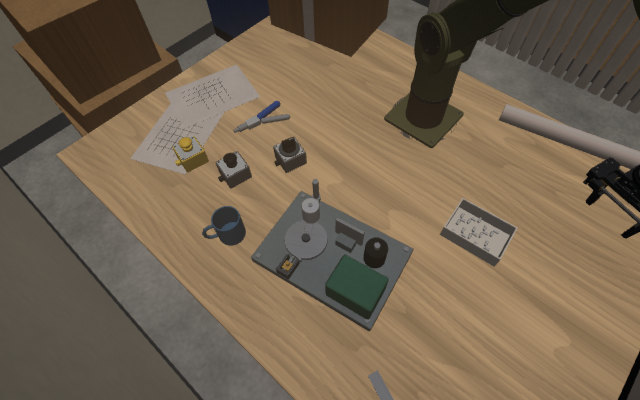

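View pics/d1.png

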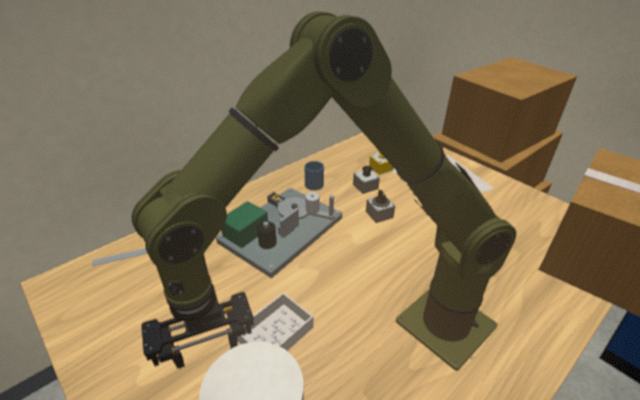

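The scene view shows two grey boxes, at about (232,168) and (290,153), with the yellow decoy at (189,152). The post is at (316,185), the idler at (310,208), the mug at (228,226) and the riveter at (262,117). I'll enlarge the control area and measure it.

Run:
```python
from h import *
d=dict(np.load('last_scene.npz')); P=world(d)
c=d['frame'][125:285,200:360][:,:,::-1]
cv2.imwrite('pics/c1.png',cv2.resize(c,(600,600),interpolation=cv2.INTER_CUBIC))
def tops(name,u0,u1,v0,v1,zl,zh):
    q=P[v0:v1,u0:u1].reshape(-1,3); q=q[(q[:,2]>zl)&(q[:,2]<zh)]
    print(name,len(q),q.mean(0).round(1),'mid',((q.min(0)+q.max(0))/2).round(1),'ext',np.ptp(q,axis=0).round(1))
    return q
for n,b in dict(far=(213,252,148,190),near=(270,310,133,175)).items():
    tops(n+' knob',*b,88,115); q=tops(n+' box',*b,56,64)
    print(cv2.minAreaRect(q[:,:2].astype(np.float32)))
tops('post',305,325,174,200,128,142)
tops('mug',203,248,203,248,85,100)
tops('tub',435,520,195,268,35,60)
# sander base plate top z~30
q=tops('plate',248,416,190,330,26,34); print(cv2.minAreaRect(q[:,:2].astype(np.float32)))
q=tops('motor',320,395,250,320,106,114); print(cv2.minAreaRect(q[:,:2].astype(np.float32)))
q=tops('drum',360,392,232,270,122,134); tops('idler',298,322,194,225,115,125)
tops('riveter',230,292,98,135,8,40)
```

```text
far knob 120 [ 610.1 -313.2   95.5] mid [ 607.7 -314.9   95.3] ext [41.3 38.5 13.7]
far box 362 [ 612.8 -308.3   60.5] mid [ 608.  -315.1   60. ] ext [89.8 93.5  7.9]
((608.7723388671875, -315.2339172363281), (82.36552429199219, 79.2364730834961), 76.38082122802734)
near knob 88 [ 450.1 -219.7  100.4] mid [ 449.7 -220.6   98.7] ext [40.6 26.6 21.3]
near box 180 [ 458.2 -210.2   60.2] mid [ 448.4 -220.8   60. ] ext [94.2 95.5  7.8]
((448.5001525878906, -221.36480712890625), (81.81299591064453, 80.03824615478516), 72.23685455322266)
post 35 [522.8 -39.3 134.6] mid [521.9 -40.4 133.1] ext [16.3 18.9 10. ]
mug 202 [ 758.7 -165.5   92.5] mid [ 762.1 -165.9   91.8] ext [87.6 80.8 13.4]
tub 644 [293.2 383.2  45.6] mid [290.7 378.1  45.3] ext [135.2 178.4  20.5]
plate 5614 [627.3 104.6  30.1] mid [619.2 107.4  30. ] ext [318.4 414.2   8. ]
((619.3062133789062, 106.73059844970703), (261.1072082519531, 379.5896911621094), 10.001585006713867)
motor 1995 [661.7 227.6 110. ] mid [636.2 226.8 110. ] ext [171.7 139.8   8. ]
((634.387451171875, 220.88299560546875), (161.6557159423828, 128.38644409179688), 10.342225074768066)
drum 37 [561.6 207.9 127.3] mid [560.  208.1 127. ] ext [17.5 15.   9.3]
idler 219 [583.9  -3.7 119.8] mid [583.   -4.3 119.9] ext [47.6 49.8  9.8]
riveter 515 [ 386.8 -415.5   19.8] mid [ 394.  -451.2   18.8] ext [197.8 202.5  21.5]
```

View pics/c1.png

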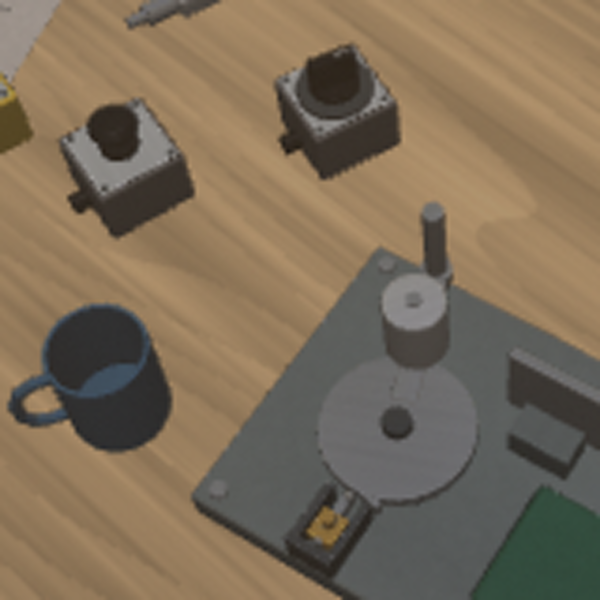

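The crop shows the stop mushroom on the farther grey box and the isolator knob on the nearer one. The sander yaw of +10° predicts the post at (521,-41), which matches the measurement. Next is the bar direction.

```bash
cat >> h.py <<'E'
def to_tool(target,yaw_y=None):
    s=monitor.state(); M=R.from_quat(s['orientation']).as_matrix()
    print('t',round(s['t'],2),'tcp',s['eef_pos'].round(1),'W',s['wrist_force'].round(1),'grip',round(s['grip_width'],1),round(s['grasp_force'],1))
    print('q',s['joints'].round(2))
    ya=np.degrees(np.arctan2(M[1,1],M[0,1])); print('tool y azimuth',ya.round(2),'tilt',M[:,2].round(4))
    if target is not None: print('tool shift',(M.T@(np.array(target)-s['eef_pos'])).round(1))
    if yaw_y is not None: print('turn z (options)',((ya-yaw_y+90)%180-90).round(1))
E
python3 - <<'E'
from h import *
d=dict(np.load('last_scene.npz')); P=world(d)
q=P[133:175,270:310].reshape(-1,3)
for lo in(80,95,101):
    k=q[(q[:,2]>lo)&(q[:,2]<115)]; print(lo,len(k),cv2.minAreaRect(k[:,:2].astype(np.float32)),k.mean(0).round(1))
print(k.round(0).tolist())
to_tool([608.5,-315,220])
E
```

```text
80 109 ((448.8192443847656, -221.34332275390625), (18.902589797973633, 41.55682373046875), 70.6630630493164) [ 450.8 -219.5   97.2]
95 69 ((448.67333984375, -221.4833526611328), (17.98253059387207, 41.31425857543945), 71.7018051147461) [ 449.4 -220.2  102.9]
101 49 ((447.9808654785156, -222.39271545410156), (15.575312614440918, 40.97513961791992), 62.023494720458984) [ 448.6 -220.9  104.8]
[[432.0, -220.0, 105.0], [429.0, -218.0, 105.0], [442.0, -228.0, 103.0], [442.0, -222.0, 108.0], [439.0, -222.0, 105.0], [438.0, -217.0, 108.0], [434.0, -218.0, 104.0], [435.0, -212.0, 109.0], [430.0, -213.0, 104.0], [450.0, -228.0, 106.0], [447.0, -226.0, 105.0], [445.0, -225.0, 103.0], [443.0, -222.0, 105.0], [443.0, -217.0, 108.0], [438.0, -219.0, 102.0], [439.0, -213.0, 108.0], [434.0, -213.0, 103.0], [432.0, -211.0, 103.0], [458.0, -234.0, 103.0], [456.0, -231.0, 105.0], [456.0, -226.0, 108.0], [453.0, -225.0, 106.0], [452.0, -222.0, 108.0], [448.0, -221.0, 105.0], [445.0, -220.0, 103.0], [444.0, -217.0, 104.0], [442.0, -215.0, 104.0], [435.0, -209.0, 102.0], [464.0, -232.0, 106.0], [462.0, -229.0, 107.0], [461.0, -225.0, 108.0], [457.0, -226.0, 104.0], [457.0, -221.0, 108.0], [453.0, -221.0, 104.0], [451.0, -218.0, 105.0], [450.0, -215.0, 106.0], [446.0, -215.0, 103.0], [444.0, -213.0, 102.0], [439.0, -209.0, 101.0], [465.0, -231.0, 103.0], [464.0, -227.0, 105.0], [463.0, -224.0, 106.0], [459.0, -223.0, 104.0], [457.0, -222.0, 102.0], [456.0, -218.0, 105.0], [453.0, -217.0, 102.0], [468.0, -228.0, 104.0], [466.0, -226.0, 103.0], [465.0, -223.0, 104.0]]
t 0.1 tcp [201.7 591.  263. ] W [-0.4 -1.5 -0.5] grip 88.0 0.0
q [-1.21  0.69 -0.19  1.57  0.16  0.9  -0.22]
tool y azimuth 71.17 tilt [-4.0e-04 -1.6e-03 -1.0e+00]
tool shift [-677.5 -726.1   44.3]
```

```bash
python3 -m pendant '[{"turn":[0,0,0],"linear":[-28,-30,0],"gripper":0},{"turn":[0,0,0],"linear":[-28,-30,0],"gripper":0},{"turn":[0,0,0],"linear":[-28,-30,0],"gripper":0},{"turn":[0,0,0],"linear":[-28,-30,0],"gripper":0},{"turn":[0,0,0],"linear":[-28,-30,0],"gripper":0},{"turn":[0,0,0],"linear":[-28,-30,0],"gripper":0},{"turn":[0,0,0],"linear":[-28,-30,0],"gripper":0},{"turn":[0,0,0],"linear":[-28,-30,0],"gripper":0},{"turn":[0,0,0],"linear":[-28,-30,0],"gripper":0},{"turn":[0,0,0],"linear":[-28,-30,0],"gripper":0},{"turn":[0,0,0],"linear":[-28,-30,0],"gripper":0},{"turn":[0,0,0],"linear":[-28,-30,0],"gripper":0}]'; python3 -c "
from h import *
to_tool([608.5,-315,220])"
```

```text
t: 1.3
eef_pos: [403.9, 140.7, 263.6]
orientation: [0.164, 0.987, -0.0, -0.0]
wrist_force: [0.8, 0.7, 0.8]
grip_width: 0.7
grasp_force: 0.0
t 1.3 tcp [403.9 140.7 263.6] W [0.8 0.7 0.8] grip 0.7 0.0
q [-0.26  0.45 -0.26  2.13  0.2   0.59  0.57]
tool y azimuth 71.17 tilt [-3.e-04 -1.e-04 -1.e+00]
tool shift [-340.7 -365.3   43.6]
```

```bash
python3 -m pendant '[{"turn":[0,0,0],"linear":[-28,-30,0],"gripper":0},{"turn":[0,0,0],"linear":[-28,-30,0],"gripper":0},{"turn":[0,0,0],"linear":[-28,-30,0],"gripper":0},{"turn":[0,0,0],"linear":[-28,-30,0],"gripper":0},{"turn":[0,0,0],"linear":[-28,-30,0],"gripper":0},{"turn":[0,0,0],"linear":[-28,-30,0],"gripper":0},{"turn":[0,0,0],"linear":[-28,-30,0],"gripper":0},{"turn":[0,0,0],"linear":[-28,-30,0],"gripper":0},{"turn":[0,0,0],"linear":[-28,-30,10],"gripper":0},{"turn":[0,0,0],"linear":[-28,-30,10],"gripper":0},{"turn":[0,0,0],"linear":[-28,-30,10],"gripper":0},{"turn":[0,0,0],"linear":[-28,-30,10],"gripper":0}]'; python3 -c "
from h import *
to_tool([608.5,-315,130])"
```

```text
t: 2.5
eef_pos: [605.4, -308.4, 222.8]
orientation: [0.164, 0.987, 0.0, -0.0]
wrist_force: [0.7, 0.4, 0.1]
grip_width: 0.4
grasp_force: 0.0
t 2.5 tcp [ 605.4 -308.4  222.8] W [0.7 0.4 0.1] grip 0.4 0.0
q [ 0.55  0.82 -0.28  1.42  0.25  0.94  1.44]
tool y azimuth 71.16 tilt [-9.e-04  5.e-04 -1.e+00]
tool shift [-5.1 -5.3 92.8]
```

```bash
python3 -m pendant '[{"turn":[0,0,0],"linear":[-5,-5,30],"gripper":0},{"turn":[0,0,0],"linear":[0,0,30],"gripper":0},{"turn":[0,0,0],"linear":[0,0,28],"gripper":0},{"turn":[0,0,0],"linear":[0,0,0],"gripper":0},{"turn":[0,0,0],"linear":[0,0,5],"gripper":0},{"turn":[0,0,0],"linear":[0,0,4],"gripper":0},{"turn":[0,0,0],"linear":[0,0,4],"gripper":0},{"turn":[0,0,0],"linear":[0,0,4],"gripper":0},{"turn":[0,0,0],"linear":[0,0,0],"gripper":0}]'; python3 -c "
from h import *
to_tool([608.5,-315,115])"
```

```text
t: 3.4
eef_pos: [609.4, -313.5, 119.6]
orientation: [0.164, 0.987, -0.0, 0.001]
wrist_force: [0.3, -0.2, 5.5]
grip_width: 0.5
grasp_force: 2.4
t 3.4 tcp [ 609.4 -313.5  119.6] W [ 0.3 -0.2  5.5] grip 0.5 2.4
q [ 0.53  0.95 -0.25  1.47  0.3   0.76  1.41]
tool y azimuth 71.16 tilt [ 2.3e-03 -9.0e-04 -1.0e+00]
tool shift [ 0.4 -1.7  4.6]
```

```bash
python3 -m pendant '[{"turn":[0,0,0],"linear":[0,0,4],"gripper":0},{"turn":[0,0,0],"linear":[0,0,3],"gripper":0},{"turn":[0,0,0],"linear":[0,0,3],"gripper":0},{"turn":[0,0,0],"linear":[0,0,0],"gripper":0},{"turn":[0,0,0],"linear":[0,0,0],"gripper":0}]'
```

```text
t: 3.9
eef_pos: [609.7, -313.6, 115.3]
orientation: [0.164, 0.986, -0.001, 0.002]
wrist_force: [-8.5, 3.2, 35.5]
grip_width: 0.5
grasp_force: 17.8
```

The button is fully down: it has bottomed out at 35 N. Now I'll lift off and move to the isolator.

```bash
python3 -m pendant '[{"turn":[0,0,0],"linear":[0,0,-15],"gripper":0},{"turn":[0,0,0],"linear":[0,0,-30],"gripper":0},{"turn":[0,0,0],"linear":[0,0,-40],"gripper":60},{"turn":[0,0,0],"linear":[0,0,-35],"gripper":60},{"turn":[0,0,0],"linear":[35,7,0],"gripper":60},{"turn":[0,0,0],"linear":[35,7,0],"gripper":60},{"turn":[0,0,0],"linear":[35,7,0],"gripper":60},{"turn":[0,0,0],"linear":[35,7,0],"gripper":60},{"turn":[0,0,0],"linear":[35,7,0],"gripper":60},{"turn":[0,0,4],"linear":[0,0,0],"gripper":60}]'; python3 -c "
from h import *
cam('wrist','w1.png')
to_tool([448.5,-221.3,104],67)"
```

```text
t: 4.9
eef_pos: [448.4, -221.1, 228.5]
orientation: [0.198, 0.98, 0.0, -0.004]
wrist_force: [0.8, -0.5, -0.1]
grip_width: 59.5
grasp_force: 0.0
t 4.95 tcp [ 451.5 -222.4  228.9] W [ 0.7 -0.1  0.4] grip 59.9 0.0
q [ 0.53  0.59 -0.26  1.96  0.25  0.62  1.27]
tool y azimuth 66.93 tilt [-2.7e-03  7.0e-04 -1.0e+00]
tool shift [ 2.900e+00 -1.000e-01  1.249e+02]
turn z (options) -0.1
```

View pics/w1.png

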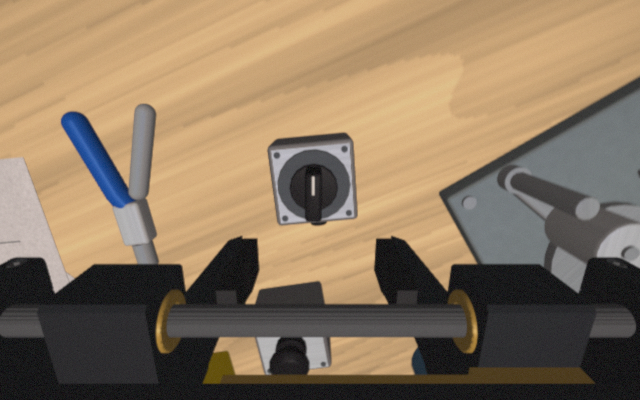

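The wrist view shows the knob bar at (313,195), running vertically in the picture, square to the closing line and centred between the fingers at about (316). I'll descend and grip.

```bash
python3 -m pendant '[{"turn":[0,0,0],"linear":[2,0,35],"gripper":60},{"turn":[0,0,0],"linear":[0,0,35],"gripper":60},{"turn":[0,0,0],"linear":[0,0,35],"gripper":60},{"turn":[0,0,0],"linear":[0,0,19],"gripper":60},{"turn":[0,0,0],"linear":[0,0,0],"gripper":60},{"turn":[0,0,0],"linear":[0,0,0],"gripper":8},{"turn":[0,0,0],"linear":[0,0,0],"gripper":8},{"turn":[0,0,0],"linear":[0,0,0],"gripper":8},{"turn":[0,0,0],"linear":[0,0,0],"gripper":8},{"turn":[0,0,0],"linear":[0,0,0],"gripper":8}]'; python3 -c "
from h import *
to_tool([448.5,-221.3,104])"
```

```text
t: 5.95
eef_pos: [452.6, -223.0, 105.3]
orientation: [0.198, 0.98, -0.0, 0.001]
wrist_force: [0.1, -0.6, 0.2]
grip_width: 22.0
grasp_force: 0.0
t 5.95 tcp [ 452.6 -223.   105.3] W [ 0.1 -0.6  0.2] grip 22.0 0.0
q [ 0.46  0.8  -0.15  2.05  0.35  0.31  1.19]
tool y azimuth 67.16 tilt [ 1.1e-03 -4.0e-04 -1.0e+00]
tool shift [ 4.4 -0.   1.3]
```

```bash
python3 -m pendant '[{"turn":[0,0,0],"linear":[4,0,0],"gripper":15.5},{"turn":[0,0,0],"linear":[0,0,0],"gripper":8},{"turn":[0,0,0],"linear":[0,0,0],"gripper":8},{"turn":[0,0,0],"linear":[0,0,0],"gripper":8}]'; python3 -c "
from h import *
to_tool([448.5,-221.3,104])"
```

```text
t: 6.35
eef_pos: [449.1, -224.3, 105.3]
orientation: [0.199, 0.98, -0.002, 0.001]
wrist_force: [0.1, -6.3, 2.0]
grip_width: 14.0
grasp_force: 30.0
t 6.35 tcp [ 449.1 -224.3  105.3] W [ 0.1 -6.3  2. ] grip 14.0 30.0
q [ 0.45  0.8  -0.14  2.06  0.35  0.3   1.19]
tool y azimuth 67.01 tilt [ 0.0022 -0.0041 -1.    ]
tool shift [1.8 2.5 1.3]
```

```bash
python3 -m pendant '[{"turn":[0,0,0],"linear":[0,-2.5,0],"gripper":8},{"turn":[0,0,8],"linear":[0,0,0],"gripper":8},{"turn":[0,0,8],"linear":[0,0,0],"gripper":8},{"turn":[0,0,8],"linear":[0,0,0],"gripper":8},{"turn":[0,0,8],"linear":[0,0,0],"gripper":8},{"turn":[0,0,0],"linear":[0,0,0],"gripper":8}]'; python3 -c "
from h import *
to_tool([448.5,-221.3,104])
print(monitor.state()['moment'])"
```

```text
t: 6.95
eef_pos: [448.8, -224.9, 105.3]
orientation: [0.461, 0.887, -0.0, 0.002]
wrist_force: [1.6, -4.9, 3.7]
grip_width: 13.8
grasp_force: 30.0
t 6.95 tcp [ 448.8 -224.9  105.3] W [ 1.6 -4.9  3.7] grip 13.8 30.0
q [ 0.4   0.8  -0.04  2.06  0.11  0.27  0.88]
tool y azimuth 35.07 tilt [ 0.003  -0.0025 -1.    ]
tool shift [3.1 1.9 1.3]
[-0.94607385 -0.29070537 -0.04724501]
```

```bash
python3 -m pendant '[{"turn":[0,0,8],"linear":[0,0,0],"gripper":8},{"turn":[0,0,8],"linear":[0,0,0],"gripper":8},{"turn":[0,0,8],"linear":[0,0,0],"gripper":8},{"turn":[0,0,6],"linear":[0,0,0],"gripper":8},{"turn":[0,0,4],"linear":[0,0,0],"gripper":8},{"turn":[0,0,4],"linear":[0,0,0],"gripper":8},{"turn":[0,0,0],"linear":[0,0,0],"gripper":8},{"turn":[0,0,0],"linear":[0,0,0],"gripper":8}]'; python3 -c "
from h import *
to_tool([448.5,-221.3,104])
print(monitor.state()['moment'])"
```

```text
t: 7.75
eef_pos: [448.1, -225.1, 105.3]
orientation: [0.724, 0.69, -0.0, 0.002]
wrist_force: [0.3, -4.9, 4.8]
grip_width: 13.9
grasp_force: 30.0
t 7.75 tcp [ 448.1 -225.1  105.3] W [ 0.3 -4.9  4.8] grip 13.9 30.0
q [ 0.33  0.81  0.07  2.07 -0.19  0.27  0.52]
tool y azimuth -2.72 tilt [ 0.0022 -0.0024 -1.    ]
tool shift [3.8 0.2 1.3]
[-1.04726702e+00 -1.17930744e-04 -7.78227391e-02]
```

```bash
python3 -m pendant '[{"turn":[0,0,3],"linear":[0,0,0],"gripper":8},{"turn":[0,0,3],"linear":[0,0,0],"gripper":8},{"turn":[0,0,0],"linear":[0,0,0],"gripper":8},{"turn":[0,0,0],"linear":[0,0,0],"gripper":8}]'; python3 -c "
from h import *
to_tool([448.5,-221.3,104])
print(monitor.state()['moment'])"
```

```text
t: 8.15
eef_pos: [448.1, -224.9, 105.3]
orientation: [0.758, 0.653, -0.0, 0.001]
wrist_force: [0.5, -4.5, 5.8]
grip_width: 14.2
grasp_force: 30.0
t 8.15 tcp [ 448.1 -224.9  105.3] W [ 0.5 -4.5  5.8] grip 14.2 30.0
q [ 0.32  0.81  0.09  2.07 -0.24  0.27  0.46]
tool y azimuth -8.52 tilt [ 0.0018 -0.0024 -1.    ]
tool shift [ 3.6 -0.1  1.3]
[-1.01366138  0.05964376  0.66898744]
```

The moment jumped to 0.67 N m, so the knob is at its stop. Releasing, lifting, and turning the tool to match the post's tangent.

```bash
python3 -m pendant '[{"turn":[0,0,0],"linear":[0,0,0],"gripper":40},{"turn":[0,0,0],"linear":[0,0,0],"gripper":60},{"turn":[0,0,0],"linear":[0,0,-20],"gripper":70},{"turn":[0,0,0],"linear":[0,0,-40],"gripper":70},{"turn":[0,0,0],"linear":[0,0,-50],"gripper":70},{"turn":[0,0,8.5],"linear":[0,0,-10],"gripper":70},{"turn":[0,0,8.5],"linear":[0,0,0],"gripper":70},{"turn":[0,0,8.5],"linear":[0,0,0],"gripper":70},{"turn":[0,0,8.5],"linear":[0,0,0],"gripper":70},{"turn":[0,0,8.5],"linear":[0,0,0],"gripper":70},{"turn":[0,0,6],"linear":[0,0,0],"gripper":70},{"turn":[0,0,0],"linear":[0,0,0],"gripper":70}]'; python3 -c "
from h import *
to_tool([521.5,-40.5,230],-60)
d=cam('scene'); P=world(d)
q=P[130:180,265:315].reshape(-1,3)
k=q[(q[:,2]>95)&(q[:,2]<112)]; print(len(k),cv2.minAreaRect(k[:,:2].astype(np.float32)))"
```

```text
t: 9.35
eef_pos: [447.0, -222.5, 224.1]
orientation: [0.959, 0.282, -0.001, -0.001]
wrist_force: [0.4, -0.7, -1.0]
grip_width: 69.9
grasp_force: 0.0
t 9.35 tcp [ 447.  -222.5  224.1] W [ 0.4 -0.7 -1. ] grip 69.9 0.0
q [ 0.1   0.63  0.44  2.   -0.46  0.61 -0.15]
tool y azimuth -57.25 tilt [-0.0022  0.0013 -1.    ]
tool shift [ 161.1 -112.8   -5.9]
turn z (options) 2.7
64 ((448.6036071777344, -220.67410278320312), (40.6068115234375, 15.328226089477539), 83.06221008300781)
```

```bash
python3 -m pendant '[{"turn":[0,0,2.5],"linear":[0,0,0],"gripper":80},{"turn":[0,0,0],"linear":[31,-24,0],"gripper":80},{"turn":[0,0,0],"linear":[31,-24,0],"gripper":80},{"turn":[0,0,0],"linear":[31,-24,0],"gripper":80},{"turn":[0,0,0],"linear":[31,-24,0],"gripper":80},{"turn":[0,0,0],"linear":[31,-24,0],"gripper":80},{"turn":[0,0,0],"linear":[0,0,0],"gripper":80}]'; python3 -c "
from h import *
to_tool([521.5,-40.5,121],-60)
cam('wrist','w2.png')"
```

```text
t: 10.1
eef_pos: [523.2, -34.9, 223.8]
orientation: [0.964, 0.265, 0.001, -0.002]
wrist_force: [0.1, -0.0, -0.4]
grip_width: 79.7
grasp_force: 0.0
t 10.1 tcp [523.2 -34.9 223.8] W [ 0.1 -0.  -0.4] grip 79.7 0.0
q [-0.32  0.67  0.51  1.93 -0.52  0.67 -0.52]
tool y azimuth -59.22 tilt [-0.      0.0043 -1.    ]
tool shift [ -4.5   4.3 102.8]
turn z (options) 0.8
```

View pics/w2.png

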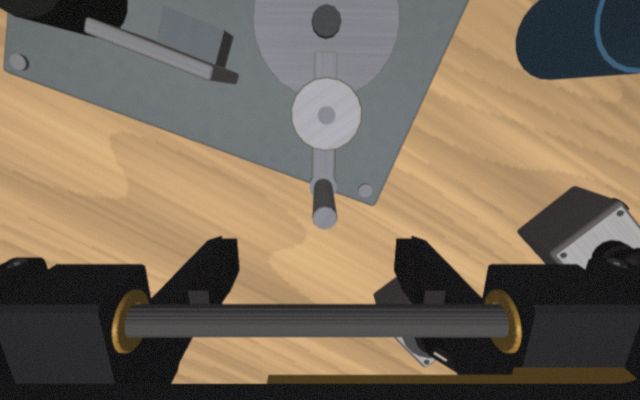

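The wrist view shows the post top at (324,215), close to the centre line between the fingers (316), with the radial arm pointing up the picture. I'll descend with the small correction and close.

```bash
python3 -m pendant '[{"turn":[0,0,0],"linear":[-4,4,30],"gripper":80},{"turn":[0,0,0],"linear":[0,0,30],"gripper":80},{"turn":[0,0,0],"linear":[0,0,30],"gripper":80},{"turn":[0,0,0],"linear":[0,0,12],"gripper":80},{"turn":[0,0,0],"linear":[0,0,0],"gripper":60},{"turn":[0,0,0],"linear":[0,0,0],"gripper":30},{"turn":[0,0,0],"linear":[0,0,0],"gripper":22},{"turn":[0,0,0],"linear":[0,0,0],"gripper":10},{"turn":[0,0,0],"linear":[0,0,0],"gripper":10},{"turn":[0,0,0],"linear":[0,0,0],"gripper":10},{"turn":[0,0,0],"linear":[0,0,0],"gripper":10}]'; python3 -c "
from h import *
to_tool([521.5,-40.5,121],-60)"
```

```text
t: 11.25
eef_pos: [520.0, -47.3, 122.9]
orientation: [0.966, 0.26, 0.0, 0.0]
wrist_force: [0.5, -0.5, -0.0]
grip_width: 26.4
grasp_force: 0.0
t 11.25 tcp [520.  -47.3 122.9] W [ 0.5 -0.5 -0. ] grip 26.4 0.0
q [-0.2   0.82  0.34  2.01 -0.64  0.42 -0.4 ]
tool y azimuth -59.82 tilt [ 4.e-04  1.e-04 -1.e+00]
tool shift [ 4.7 -5.1  1.9]
turn z (options) 0.2
```

```bash
python3 -m pendant '[{"turn":[0,0,0],"linear":[4.5,-4,0],"gripper":22},{"turn":[0,0,0],"linear":[0,0,0],"gripper":10},{"turn":[0,0,0],"linear":[0,0,0],"gripper":10},{"turn":[0,0,0],"linear":[0,0,0],"gripper":10}]'; python3 -c "
from h import *
to_tool([521.5,-40.5,121],-60)
s=monitor.state()['eef_pos'][:2]-[643,29.7]; print(np.hypot(*s),210-np.degrees(np.arctan2(s[1],s[0]))%360)"
```

```text
t: 11.65
eef_pos: [522.7, -41.4, 122.7]
orientation: [0.965, 0.26, 0.001, 0.0]
wrist_force: [3.0, 0.7, -3.5]
grip_width: 17.2
grasp_force: 30.0
t 11.65 tcp [522.7 -41.4 122.7] W [ 3.   0.7 -3.5] grip 17.2 30.0
q [-0.21  0.82  0.35  2.   -0.65  0.43 -0.41]
tool y azimuth -59.81 tilt [ 0.0016 -0.     -1.    ]
tool shift [-0.6 -1.4  1.7]
turn z (options) 0.2
139.7667966114221 -0.5859144592771486
```

```bash
python3 -m pendant '[{"turn":[0,0,3],"linear":[0.2,-7.3,0],"gripper":10},{"turn":[0,0,3],"linear":[0.2,-7.3,0],"gripper":10},{"turn":[0,0,3],"linear":[0.2,-7.3,0],"gripper":10},{"turn":[0,0,3],"linear":[0.2,-7.3,0],"gripper":10},{"turn":[0,0,3],"linear":[0.2,-7.3,0],"gripper":10},{"turn":[0,0,0],"linear":[0,0,0],"gripper":10}]'
cat >> h.py <<'E'
def arm():
    to_tool(None)
    s=monitor.state()['eef_pos'][:2]-[643,29.7]; print('r',np.hypot(*s),'rad',np.radians(210-np.degrees(np.arctan2(s[1],s[0]))%360))
E
python3 -c "
from h import *
arm()"
```

```text
t: 12.25
eef_pos: [509.5, -10.8, 122.8]
orientation: [0.991, 0.13, 0.002, 0.003]
wrist_force: [4.2, -5.6, -6.2]
grip_width: 17.0
grasp_force: 30.0
t 12.25 tcp [509.5 -10.8 122.8] W [ 4.2 -5.6 -6.2] grip 17.0 30.0
q [-0.31  0.82  0.4   2.05 -0.77  0.42 -0.61]
tool y azimuth -75.01 tilt [ 0.0043 -0.0057 -1.    ]
r 139.49029484412225 rad 0.22900979732556312
```

```bash
python3 -m pendant '[{"turn":[0,0,3],"linear":[0.2,-7.3,0],"gripper":10},{"turn":[0,0,3],"linear":[0.2,-7.3,0],"gripper":10},{"turn":[0,0,3],"linear":[0.2,-7.3,0],"gripper":10},{"turn":[0,0,3],"linear":[0.2,-7.3,0],"gripper":10},{"turn":[0,0,3],"linear":[0.2,-7.3,0],"gripper":10},{"turn":[0,0,3],"linear":[0.2,-7.3,0],"gripper":10},{"turn":[0,0,0],"linear":[0,0,0],"gripper":10},{"turn":[0,0,0],"linear":[0,0,0],"gripper":10},{"turn":[0,0,0],"linear":[0,0,0],"gripper":10}]'; python3 -c "
from h import *
arm()"
```

```text
t: 13.15
eef_pos: [504.0, 30.2, 122.8]
orientation: [1.0, -0.027, 0.002, 0.004]
wrist_force: [2.2, -9.6, -6.7]
grip_width: 17.1
grasp_force: 30.0
t 13.15 tcp [504.   30.2 122.8] W [ 2.2 -9.6 -6.7] grip 17.1 30.0
q [-0.44  0.84  0.49  2.06 -0.89  0.46 -0.89]
tool y azimuth -93.09 tilt [ 0.0029 -0.0084 -1.    ]
r 139.05017149657075 rad 0.5269630635948319
```

```bash
python3 -m pendant '[{"turn":[0,0,0],"linear":[0,-4,0],"gripper":10},{"turn":[0,0,0],"linear":[0,-3.5,0],"gripper":10},{"turn":[0,0,0],"linear":[0,0,0],"gripper":10},{"turn":[0,0,0],"linear":[0,0,0],"gripper":10},{"turn":[0,0,0],"linear":[0,0,0],"gripper":10},{"turn":[0,0,0],"linear":[0,0,0],"gripper":10}]'; python3 -c "
from h import *
arm()
d=cam('scene'); P=world(d)
q=P[185:235,290:345].reshape(-1,3); q=q[(q[:,2]>116)&(q[:,2]<123)]; q=q[np.hypot(q[:,0]-573,q[:,1]-30)<45]
print('idler',len(q),cv2.minEnclosingCircle(q[:,:2].astype(np.float32)),q.mean(0))
cv2.imwrite('pics/e1.png',cv2.resize(d['frame'][125:305,200:380][:,:,::-1],(600,600),interpolation=cv2.INTER_CUBIC))"
```

```text
t: 13.75
eef_pos: [504.2, 37.2, 122.7]
orientation: [1.0, -0.027, 0.001, 0.004]
wrist_force: [2.1, -10.7, -6.9]
grip_width: 17.1
grasp_force: 30.0
t 13.75 tcp [504.2  37.2 122.7] W [  2.1 -10.7  -6.9] grip 17.1 30.0
q [-0.46  0.84  0.5   2.06 -0.89  0.46 -0.9 ]
tool y azimuth -93.12 tilt [ 0.0027 -0.0087 -1.    ]
r 139.03133728026265 rad 0.577839178211855
idler 204 ((574.0896606445312, 34.834232330322266), 24.861522674560547) [574.35343079  35.02737438 119.95249631]
```

View pics/e1.png

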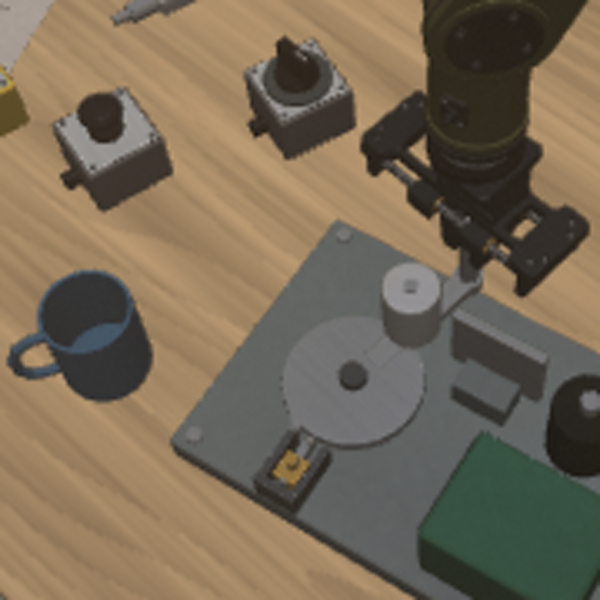

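The crop shows the fingers holding the post at (465,265) and the arm swung well past the click. Idler at (410,280) gives about 0.58 rad. The pawl is in at (305,450), the knob is turned at (292,60), and the mug hasn't moved. Wrist force is 10.7 N, so I'm handing in.

```bash
python3 -c "
from h import *
print(monitor.state()['dq'].round(4)); print(bot.close_job())"
```

```text
[-0.0001 -0.0014 -0.002   0.0003 -0.0008 -0.0007 -0.0011]
the job is handed in; nothing more can be done
None
```

The job is handed in, with no verdict returned: stop button pressed fully down, isolator turned clockwise to its stop, and the tensioner arm held still by its post at about 0.58 rad with roughly 10 N.

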